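Set the ink dosing unit to magenta and start the dose

TASK

On the ink dosing unit, push the orange tab of the selector round with your fingertips until it clicks in pointing at the magenta colour chip, and only then press the green button fully down and let it come up again. Push gently and from the side: do not grip the tab between the fingers, and leave everything else on the table where it stands.

Things in the scene. Friction and masses are not known exactly. Their poses are not given: they have to be found in the camera images.
- ink_unit: Ink dosing unit, fixed: flat grey housing reaching from its origin 112 mm to -x (front), 128 to +x (back), 114 to each side; deck 30 mm above the table. Origin: table height, under the selector axis; z up. Spout block 36x40 mm, top 60 mm above table, at x +82, y -80; pipe out to y -152. Chip sockets: 97 mm from the axis, at 45 and 90 degrees either side of the front (-x)
- hub (a point): Point on the selector's vertical axis at deck height (30 mm above the table). The selector is a black disc, 90 mm across, top 44 mm above the table, with a low round hub (40 mm across, top 56 mm above the table).
- tab (a point): Centre of the selector's orange upright tab, 65 mm from the axis, 50 mm above the table. The tab is a fin 9 mm thick, 30 mm long along the radius (50 to 80 mm from the axis), its top 64 mm above the table, its foot about 36. It turns with the disc. Axes: -x points radially outward (where the tab points), y across its thickness, z up.
- selector (a joint): Selector angle, rad: 0 = tab to the unit's front (-x of the unit), growing anticlockwise seen from above; stops at +-1.70; starts near 0. Spring detents at 0, +-0.785, +-1.571: pushed a little more than half way to the next one, it is drawn into it by itself and stays. Pushing takes about 2 to 4 N at the tab.
- magenta_chip: Round magenta colour chip, 22 mm across, 3 mm thick, lying on the deck (top 33 mm above the table) in one of the four sockets; origin: centre of its underside. It does not come off. The chips' order varies.
- cyan_chip: The same kind of chip in cyan, in another socket.
- yellow_chip: The same kind of chip in yellow, in another socket.
- black_chip: The same kind of chip in black, in another socket.
- dose_top (a point): Centre of the top of the green push button (26 mm across) at the back left of the deck; pressed straight down.
- dose (a joint): Travel of the green button, m: 0 = up, 0.006 = fully down; sprung, about 5 N when fully down; comes up by itself.
- cup: Bystander, loose: small open white plastic cup, 44 mm across, 36 mm high, under the unit's spout on the table; origin: centre of its underside.
- magnet: Bystander, loose: dark blue round magnet, 44 mm across, 36 mm high, beside the unit; origin: centre of its underside.
- sticky_pad: Bystander, loose: yellow note block 77x77x44 mm; origin: centre of its underside.
- ink_magenta: Bystander, loose: ink bottle with magenta label, 44 mm across, 112 mm high; origin: centre of its underside.
- ink_cyan: Bystander, loose: ink bottle with blue label, 44 mm across, 112 mm high; origin: centre of its underside.
- tape_roll: Bystander, loose: roll of beige tape lying flat, 104 mm across, 25 mm high; origin: centre of its underside.
- glue_bottle: Bystander, loose: white glue bottle with orange nozzle, 55 mm across, 155 mm high; origin: centre of its underside.
- tape_measure: Bystander, loose: yellow and black pocket tape measure 63x76x37 mm; origin: centre of its underside.

How it is judged:
On the way, in this order (a step that is already met when the one before it is completed fails the run):
1. the selector's tab rests at the magenta chip (y of magenta_chip in the frame of tab between -0.01 and 0.01 m and horizontal distance between magenta_chip and tab below 0.045 m and velocity of joint selector between -0.15 and 0.15 rad/s), for 0.3 s.
2. the green button is pressed down (at least 4.5 of its 6 mm) with the tab at magenta (y of magenta_chip in the frame of tab between -0.01 and 0.01 m and horizontal distance between magenta_chip and tab below 0.045 m and value of joint dose above 0.0045 m), for 0.05 s.
At the end, for the whole second after the job is handed in: The tab points at the magenta chip (the chip's centre within 10 mm of the tab's centre line, on the tab's side) and is at rest, the button is up again (within 1.5 mm), and every loose thing is within 20 mm of where it stood (y of magenta_chip in the frame of tab between -0.01 and 0.01 m and horizontal distance between magenta_chip and tab below 0.045 m and value of joint dose below 0.0015 m and velocity of joint selector between -0.1 and 0.1 rad/s and distance of each of cup, magnet, sticky_pad, ink_magenta, ink_cyan, tape_roll, glue_bottle, tape_measure from where it was at the start of the episode below 0.02 m); the robot touches nothing.
It fails at once if the green button is pressed (over 2.5 mm) while the tab is not at the magenta chip (value of joint dose above 0.0025 m and not (y of magenta_chip in the frame of tab between -0.01 and 0.01 m and horizontal distance between magenta_chip and tab below 0.045 m)).
It fails at once if the tab is gripped between the fingers (y of the grasp point in the frame of tab between -0.006 and 0.006 m and x of the grasp point in the frame of tab between -0.03 and 0.03 m and z of the grasp point in the frame of tab below 0.02 m and contact force between the fingers and ink_unit above 1 N).
It fails at once if the unit is pushed harder than 40 N (contact force between the arm and ink_unit above 40 N).
It fails at once if the unit is pushed harder than 40 N with the fingers (contact force between the fingers and ink_unit above 40 N).
It fails at once if a bystander is shifted, lifted or knocked over (moved more than 20 mm or tilted more than 0.5 rad) (not (distance of cup from where it was at the start of the episode below 0.02 m) or not (distance of magnet from where it was at the start of the episode below 0.02 m) or not (distance of sticky_pad from where it was at the start of the episode below 0.02 m) or not (distance of ink_magenta from where it was at the start of the episode below 0.02 m) or not (distance of ink_cyan from where it was at the start of the episode below 0.02 m) or not (distance of tape_roll from where it was at the start of the episode below 0.02 m) or not (distance of glue_bottle from where it was at the start of the episode below 0.02 m) or not (distance of tape_measure from where it was at the start of the episode below 0.02 m) or angle between any of cup, magnet, sticky_pad, ink_magenta, ink_cyan, tape_roll, glue_bottle, tape_measure's own z axis and vertical above 0.5 rad).
It also fails if it takes over 48 s, if anything falls off the work surface, if the arm or the gripper's body presses on something with over 40 N, if the wrist force passes 120 N, or if a joint passes its speed limit or range.

ROBOT

A 6-joint arm with a two-finger parallel gripper is mounted at the origin on the work surface; the furniture and walls round the work are solid. World frame = base frame: x ahead of the robot, y to its left, z up, the work surface at z = 0. Lengths are in m, angles in rad, forces in N, time in s.
With the tool pointing down it reaches from about 0.425 to 0.95 m from the base axis. Payload 3.5 kg.
Tool frame: the origin (TCP) lies on the centre line of the jaws, within the pads' length; the fingertips stand 8 mm ahead of it and the grasp point (between the pads) lies 11 mm behind it; z points along the fingers, y is the line along which they close (so a half turn about z gives the same grasp; the last joint's range is limited). The gripper opens to 85 mm and grips with 20 to 120 N. Pads are 22 mm wide; open, the fingers measure 114 mm over their backs; the gripper's body (76 mm by 85 mm) begins 54 mm behind the grasp point. The pads swing forward as they close: fully open they stand 13 mm farther back than shut.
Start: joints at [-0.15, 0.286, 1.577, -0, 1.279, -0.15], TCP at [0.675, 0, 0.239] pointing down, gripper open.
Joint ranges: [-2.77, 2.77], [-0.9, 2.22], [0.21, 2.48], [-1.53, 4.67], [0.24, 2.81], [-2.84, 2.84]. Speed limits (rad/s): [2.79, 2.79, 3.14, 3.14, 3.14, 3.14].

INTERFACE

Orientations are given as a unit quaternion [x, y, z, w].
In Python, from plant import ctrl gives the robot as it stands. The module is installed in compiled form; this text tells all that it offers.
- The arm moves only by the tool send_rows, never from a script. Its argument "steps" is a list of rows, each a list of 5 numbers: the shift along the tool's x, y, z in m, then the turn about the tool's z in degrees, then the opening, from -1 (shut) to 1 (fully open). A call has 1 to 12 rows; each row is the pose to reach, as a shift and turn from the pose commanded when the call began, along the tool's axes at that moment; what a row does not reach only later rows make up. A row lasts 1/10 s, in which the tool goes at most 50 mm and 8.59 degrees, less where a joint would pass 70% of its speed; a pose out of reach is approached as far as the arm can. A call with a gripper value outside its range is refused whole. The fingers move at their own pace and stop on an object; "squeeze" is the grip in N (left out, the last holds). Time passes only in rows, so rows that repeat a pose let the fingers close. It gives the time, the measured TCP pose, the force, the opening and the grip force at its end, in the units of the state.
- ctrl.get_state(): the state, without advancing time (a new reading comes with each control period).
- ctrl.read_camera(name): name is "scene" or "side" or "wrist"; returns the picture (400x640x3 uint8, red, green, blue); there is no depth.
- ctrl.calibration(name): a dict with "intrinsics" (3x3 intrinsics, pixels), "extrinsics" (4x4, takes a point from world to camera coordinates); the wrist camera has in their place "tool_from_camera" (4x4, takes a point from camera to tool coordinates, whose origin is the TCP and whose axes are the flange's). Camera axes: x right, y up, looking along -z (the intrinsics and any distortion apply to the point x, -y, -z); pixel columns grow to the right and rows downward; lengths in m; the calibration is good to about 2 mm. A picture is of the moment at which its call begins: read the wrist's pose just before it. calibration takes no time and is no camera call.
- ctrl.sign_off(): hands the job in; it is judged then, once.
The state is a dict: "time": time; "qpos": joint angles; "dq": joint speeds; "joint_efforts": joint torques, N m; "eef_pos": TCP position; "tcp_rot": TCP orientation; "contact_force": force on the tool from outside, world axes, zero at the start; "wrist_torque": the same for the moment, N m; "opening": opening from 0.0 (shut) to 1.0 (fully open); "finger_force": force on a finger pad.
Only numpy, scipy, OpenCV 4.12 (cv2) and the standard library are available. Lean on these libraries where they do the work, as an engineer would, in place of code of your own. Each camera call takes 0.05 s, during which the arm holds its last target. There are 200 camera calls.

## Working session

There is one attempt and no reset: what is moved stays moved. The work goes in short steps, Python scripts to look and compute and a tool call to move; the robot and the scene stay as the last step left them, time stands still between calls to the robot, and variables do not carry over. Pictures are saved under pics/ and viewed, at most 10 in all, crops included, and the job is handed in when it is done.

Besides the shell and the picture viewer there is one more tool, called after ">>>" by a JSON object that holds its "api" and its "payload". send_rows: Moves the arm, as the interface text tells. Its arguments: {"type":"object","properties":{"steps":{"type":"array","items":{"type":"array","items":{"type":"number"}}},"squeeze":{"type":"number"}},"required":["steps"]}

```bash
mkdir -p pics; cat > h.py <<'E'
import numpy as np, cv2
from plant import ctrl
from scipy.spatial.transform import Rotation as R
def snap(name,fn=None):
    s=ctrl.get_state(); im=np.array(ctrl.read_camera(name)); 
    if fn: cv2.imwrite('pics/'+fn,im[:,:,::-1])
    return s,im
def ray(name,uv,s=None):
    c=ctrl.calibration(name); K=np.array(c['intrinsics'])
    p=np.linalg.inv(K)@[uv[0],uv[1],1]; d=np.array([p[0],-p[1],-1])
    if name=='wrist':
        T=np.eye(4); T[:3,:3]=R.from_quat(s['tcp_rot']).as_matrix(); T[:3,3]=s['eef_pos']
        M=T@np.array(c['tool_from_camera'])
    else: M=np.linalg.inv(np.array(c['extrinsics']))
    return M[:3,3],M[:3,:3]@d
def onz(name,uv,z,s=None):
    o,d=ray(name,uv,s); return o+d*(z-o[2])/d[2]
E
python3 - <<'E'
from h import *
for n in ['scene','side','wrist']:
    s,im=snap(n,n+'1.png'); print(n,{k:np.round(v,3).tolist() if not isinstance(v,str) else v for k,v in ctrl.calibration(n).items()})
print(s)
a=[cv2.imread(f'pics/{n}1.png') for n in('scene','side')]
E
```

```text
scene {'intrinsics': [[422.384, 0.0, 321.069], [0.0, 422.384, 202.384], [0.0, 0.0, 1.0]], 'extrinsics': [[-0.611, -0.792, 0.019, 0.323], [0.53, -0.39, 0.753, -0.352], [-0.589, 0.47, 0.658, -0.923], [0.0, 0.0, 0.0, 1.0]]}
side {'intrinsics': [[508.676, 0.0, 318.053], [0.0, 508.676, 194.052], [0.0, 0.0, 1.0]], 'extrinsics': [[0.883, -0.468, -0.023, -0.502], [0.189, 0.311, 0.931, -0.169], [-0.429, -0.827, 0.363, -1.462], [0.0, 0.0, 0.0, 1.0]]}
wrist {'intrinsics': [[282.579, 0.0, 321.585], [0.0, 282.579, 193.591], [0.0, 0.0, 1.0]], 'tool_from_camera': [[-0.0, 0.949, 0.315, 0.082], [1.0, -0.0, 0.001, 0.0], [0.001, 0.315, -0.949, -0.135], [0.0, 0.0, 0.0, 1.0]]}
{'time': 0.1, 'qpos': array([-1.50028143e-01,  2.87147099e-01,  1.57802670e+00, -2.09253960e-06,
        1.27863100e+00, -1.49974589e-01]), 'dq': array([ 0.00072798, -0.00154111, -0.00095947,  0.00067221,  0.00013889,
       -0.00035999]), 'joint_efforts': array([ 1.14915063e-03, -4.07295120e+01, -2.93698221e+01, -1.06323112e-04,
        3.42678482e-03, -4.41654265e-06]), 'eef_pos': array([6.74417724e-01, 9.81263148e-05, 2.38040915e-01]), 'tcp_rot': array([ 7.07125069e-01,  7.07087628e-01, -6.57259103e-04, -8.89616013e-04]), 'contact_force': array([-0.53843668,  0.19155518,  1.01922835]), 'wrist_torque': array([ 0.01545426,  0.02073063, -0.01110166]), 'finger_force': 0.0, 'opening': 0.9959264883820675}
```

View pics/scene1.png

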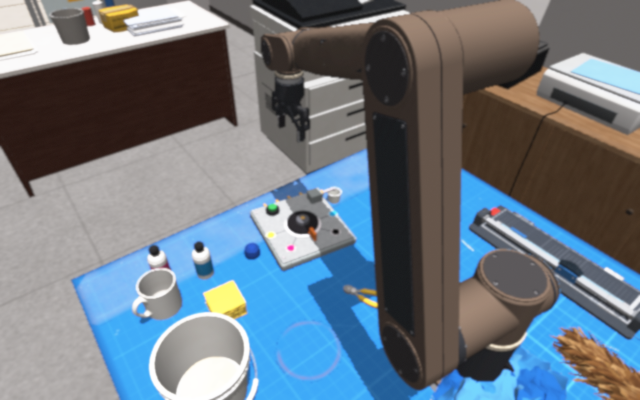

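View pics/wrist1.png

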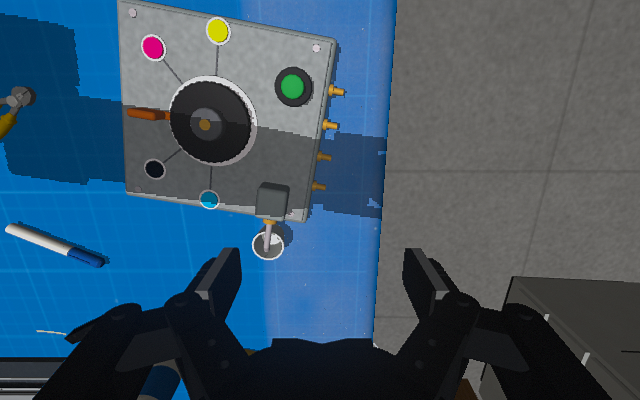

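View pics/side1.png

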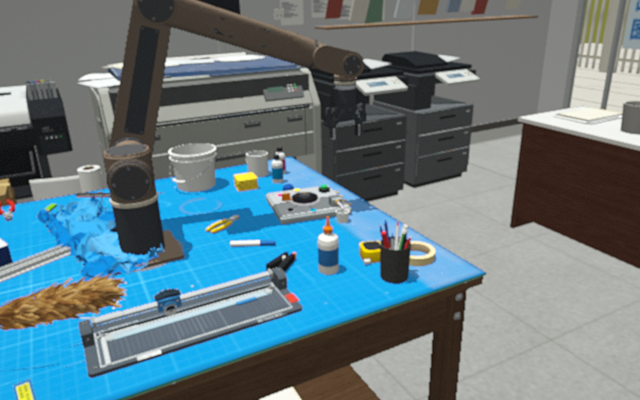

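The wrist view shows the unit: selector disc at (211,122), orange tab at (148,114) pointing to the front, magenta chip at (153,47), yellow (218,30), black (155,169), cyan (209,199) and green button (292,86). The magenta chip is 45° clockwise from the tab. The side view shows the unit at (305,203), with nothing tall close to it.

```bash
cat >> h.py <<'E'
def blob(im,lo,hi,roi=None,amin=40):
    h=cv2.cvtColor(im,cv2.COLOR_RGB2HSV); m=cv2.inRange(h,np.array(lo),np.array(hi))
    if roi: z=np.zeros_like(m); x0,y0,x1,y1=roi; z[y0:y1,x0:x1]=m[y0:y1,x0:x1]; m=z
    n,l,st,c=cv2.connectedComponentsWithStats(m)
    if n<2: return None
    i=1+np.argmax(st[1:,4]); return c[i],st[i]
COL=dict(magenta=((145,120,80),(172,255,255),.033),yellow=((24,130,100),(36,255,255),.033),cyan=((88,120,40),(103,255,255),.033),green=((45,120,40),(85,255,255),None),tab=((5,130,50),(14,255,255),.064))
E
python3 - <<'E'
from h import *
im=cv2.imread('pics/wrist1.png')[:,:,::-1].copy(); s=ctrl.get_state()
P={}
for k,(lo,hi,z) in COL.items():
    roi={'cyan':(195,185,225,215),'tab':(115,95,180,130)}.get(k,(120,0,340,220))
    b=blob(im,lo,hi,roi); 
    if b is None: print(k,None); continue
    z=z or .04
    P[k]=onz('wrist',b[0],z,s); print(k,b[0].round(1),b[1],P[k].round(4))
P['black']=onz('wrist',(155,169),.033,s); print(P['black'])
# unit frame fit with chips: angles from front: +-45,+-90
ang={'yellow':-90,'magenta':-45,'black':45,'cyan':90}
L=np.array([[-.097*np.cos(np.radians(a)),-.097*np.sin(np.radians(a))] for a in ang.values()])
W=np.array([P[k][:2] for k in ang])
l0,w0=L.mean(0),W.mean(0); U,S,V=np.linalg.svd((L-l0).T@(W-w0)); Rm=(U@V).T
o=w0-Rm@l0; print('origin',o,'yaw deg',np.degrees(np.arctan2(Rm[1,0],Rm[0,0])),'res',((L@Rm.T+o-W)*1000).round(1))
print('hub via disc',onz('wrist',(211,122),.044,s), 'hubtop',onz('wrist',(205,125),.056,s))
E
```

```text
magenta [152.4  47.3] [143  37  20  22 345] [0.4907 0.1359 0.033 ]
yellow [217.5  30.4] [208  20  20  22 352] [0.5632 0.152  0.033 ]
cyan [208.8 199.4] [201 192  17  16 215] [ 0.5299 -0.0391  0.033 ]
green [292.   86.1] [281  74  23  26 465] [0.6416 0.0961 0.04  ]
tab [148.  113.5] [127 108  44  12 410] [0.491 0.068 0.064]
[0.46837147 0.00063374 0.033     ]
origin [0.54685827 0.05653021] yaw deg -9.754979015865858 res [[ 0.1  0.1]
 [ 0.2 -0.1]
 [-0.7 -0.1]
 [ 0.5  0.1]]
hub via disc [0.5488204  0.05787027 0.044     ] hubtop [0.54644462 0.05553828 0.056     ]
```

Chip fit is good to under 1 mm: axis at (0.547, 0.0565), yaw -9.75°. I'll close the fingers and go above the start point on the -y side of the tab, then push clockwise.

>>> {"api": "send_rows", "payload": {"steps": [[0.01, -0.045, 0.02, 5, -1], [0.02, -0.09, 0.045, 10, -1], [0.03, -0.135, 0.07, 10, -1], [0.036, -0.175, 0.09, 10, -1], [0.038, -0.198, 0.1, 10, -1], [0.038, -0.198, 0.1, 10, -1], [0.038, -0.198, 0.1, 10, -1], [0.038, -0.198, 0.1, 10, -1], [0.038, -0.198, 0.1, 10, -1], [0.038, -0.198, 0.1, 10, -1]], "squeeze": 20}}

```text
time: 1.15
eef_pos: [0.4782, 0.0377, 0.14]
tcp_rot: [0.766, 0.643, 0.0, 0.001]
contact_force: [-0.2, 0.0, -0.3]
opening: -0.006
finger_force: 0.0
```

```bash
python3 - <<'E'
from h import *
s,im=snap('wrist','wrist2.png'); print(s['eef_pos'],s['tcp_rot'],s['opening'],s['contact_force'],R.from_quat(s['tcp_rot']).as_matrix().round(3))
E
```

```text
[0.47822959 0.03774701 0.14003955] [7.66123996e-01 6.42692407e-01 4.73694990e-04 5.19150520e-04] -0.006319115156386376 [-0.17000291  0.01555945 -0.2930781 ] [[ 0.174  0.985  0.001]
 [ 0.985 -0.174 -0.   ]
 [ 0.     0.001 -1.   ]]
```

View pics/wrist2.png

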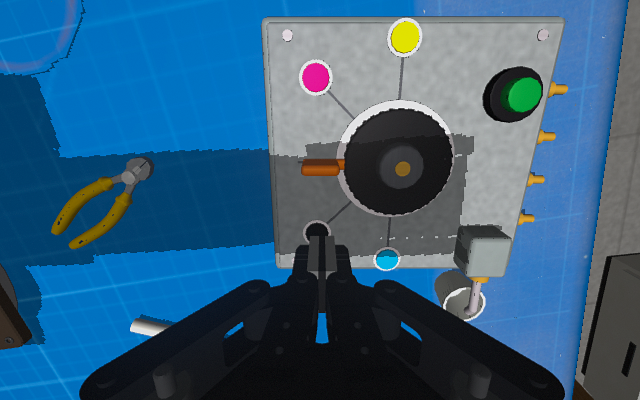

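The view shows closed fingers at (320,260), beside the tab at (322,168), with a clear gap. Next I descend beside the tab.

>>> {"api": "send_rows", "payload": {"steps": [[0, 0, 0.03, 0, -1], [0, 0, 0.06, 0, -1], [0, 0, 0.08, 0, -1], [0, 0, 0.085, 0, -1], [0, 0, 0.085, 0, -1]]}}

```text
time: 1.7
eef_pos: [0.4768, 0.038, 0.0538]
tcp_rot: [0.766, 0.643, -0.001, -0.001]
contact_force: [-0.7, 0.5, 0.6]
opening: -0.0
finger_force: 0.0
```

>>> {"api": "send_rows", "payload": {"steps": [[0.006, 0, 0, 0, -1], [0.011, 0, 0, 0, -1], [0.0145, 0, 0, 0, -1], [0.02, -0.001, 0, 5, -1], [0.026, -0.002, 0, 10, -1], [0.032, -0.0015, 0, 15, -1], [0.038, -0.001, 0, 20, -1], [0.041, -0.001, 0, 22.5, -1], [0.0435, 0, 0, 25, -1], [0.0435, 0, 0, 25, -1]]}}

```text
time: 2.7
eef_pos: [0.4852, 0.0813, 0.0551]
tcp_rot: [0.887, 0.462, 0.001, 0.0]
contact_force: [-1.0, 0.5, -0.1]
opening: 0.002
finger_force: 0.0
```

```bash
python3 - <<'E'
from h import *
s,im=snap('wrist','wrist3.png'); print(s['eef_pos'],s['contact_force'])
E
```

```text
[0.4851814  0.08129078 0.05514254] [-1.04297691  0.45529993 -0.06705211]
```

View pics/wrist3.png

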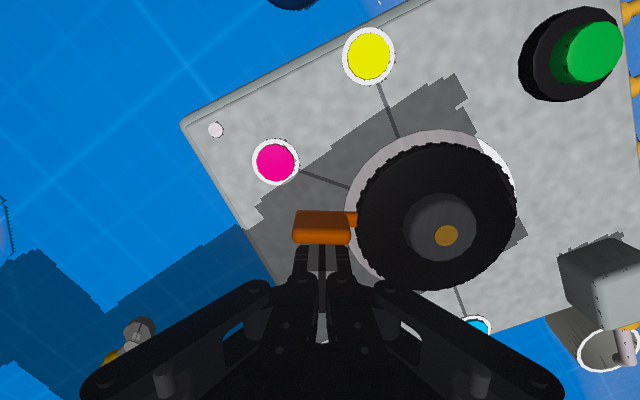

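The tab at (322,228) is in contact and about 22° round, not yet past halfway. I push further along the arc.

>>> {"api": "send_rows", "payload": {"steps": [[0.003, -0.0005, 0, 2.5, -1], [0.006, -0.001, 0, 5, -1], [0.009, -0.0015, 0, 7.5, -1], [0.0115, -0.0015, 0, 10, -1], [0.014, -0.002, 0, 12, -1], [0.014, -0.002, 0, 12, -1], [0.008, -0.002, 0, 12, -1], [-0.005, -0.002, 0, 12, -1], [-0.015, -0.002, -0.02, 12, -1], [-0.015, -0.002, -0.06, 12, -1], [-0.015, -0.002, -0.09, 12, -1], [-0.015, -0.002, -0.09, 12, -1]]}}

```text
time: 3.95
eef_pos: [0.477, 0.0687, 0.1493]
tcp_rot: [0.93, 0.366, 0.004, 0.002]
contact_force: [0.5, 0.3, 0.2]
opening: 0.002
finger_force: 0.0
```

```bash
python3 - <<'E'
from h import *
s,im=snap('wrist','wrist4.png'); print(s['eef_pos'],s['contact_force'],s['tcp_rot'])
for k in('magenta','yellow','green','tab'):
    lo,hi,z=COL[k]; b=blob(im,lo,hi)
    if b: print(k,b[0],b[1],onz('wrist',b[0],z or .045,s))
E
```

```text
[0.477      0.06873519 0.14928469] [0.48362372 0.28076827 0.18400724] [0.93043455 0.36642447 0.00446109 0.00217972]
magenta [275.64644351 131.68410042] [264 120  25  25 478] [0.49079359 0.13579009 0.033     ]
yellow [17.74748828 18.23174816] [   0    0   50   49 1493] [0.42080549 0.33771526 0.033     ]
green [447.7830033   18.41831683] [ 429    0   39   40 1212] [0.6436055  0.09492088 0.045     ]
tab [314.82375479 147.66475096] [292 141  44  15 522] [0.50771776 0.10414753 0.064     ]
```

View pics/wrist4.png

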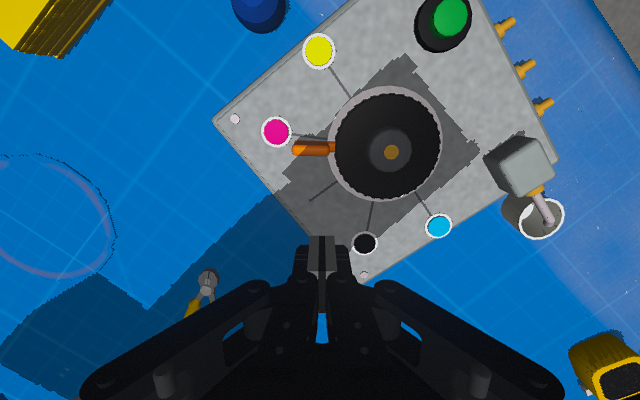

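Tab now at (315,148), magenta chip at (276,132), and the fingers are clear. I need a precise tab angle before pressing, and the button height.

```bash
python3 - <<'E'
from h import *
im=cv2.imread('pics/wrist4.png'); s=ctrl.get_state()
c=cv2.resize(im[105:185,260:420],None,fx=5,fy=5,interpolation=cv2.INTER_NEAREST); cv2.imwrite('pics/crop4.png',c)
# expected pixel outline of tab top for angles 40 and 45
cal=ctrl.calibration('wrist');K=np.array(cal['intrinsics'])
T=np.eye(4);T[:3,:3]=R.from_quat(s['tcp_rot']).as_matrix();T[:3,3]=s['eef_pos']
M=np.linalg.inv(T@np.array(cal['tool_from_camera']))
def px(p): q=M[:3,:3]@p+M[:3,3]; v=K@[q[0],-q[1],-q[2]]; return (v[:2]/v[2]).round(1)
for a in(38,45):
    th=np.radians(180-9.75-a); u=np.array([np.cos(th),np.sin(th)]); n=np.array([-u[1],u[0]])
    print(a,[px([*(np.array([.5469,.0565])+r*u+w*n),.064]).tolist() for r in(.08,.05) for w in(-.0045,.0045)], [px([*(np.array([.5469,.0565])+.08*u+w*n),.036]).tolist() for w in(-.0045,.0045)])
# button triangulation
o1,d1=None,None
def rr(pos,q,uv): return ray('wrist',uv,dict(eef_pos=np.array(pos),tcp_rot=np.array(q)))
im2=cv2.imread('pics/wrist2.png')[:,:,::-1].copy(); b=blob(im2,*COL['green'][:2]); print(b[0])
A=rr([.674418,.000098,.238041],[.707125,.707088,-.000657,-.00089],(292,86.1)); B=rr([.47823,.037747,.14004],[.766124,.642692,.000474,.000519],b[0])
t=np.linalg.lstsq(np.c_[A[1],-B[1]],B[0]-A[0],rcond=None)[0]; print(A[0]+A[1]*t[0],B[0]+B[1]*t[1])
E
```

```text
38 [[292.8, 144.3], [293.0, 156.0], [331.8, 144.8], [331.5, 156.4]] [[295.8, 139.6], [296.0, 150.0]]
45 [[294.0, 131.5], [292.8, 143.3], [333.2, 136.9], [331.5, 148.6]] [[297.0, 128.1], [295.9, 138.7]]
[520.72071307  94.34550085]
[0.64174042 0.09559608 0.04792111] [0.64174505 0.09562083 0.0479217 ]
```

View pics/crop4.png

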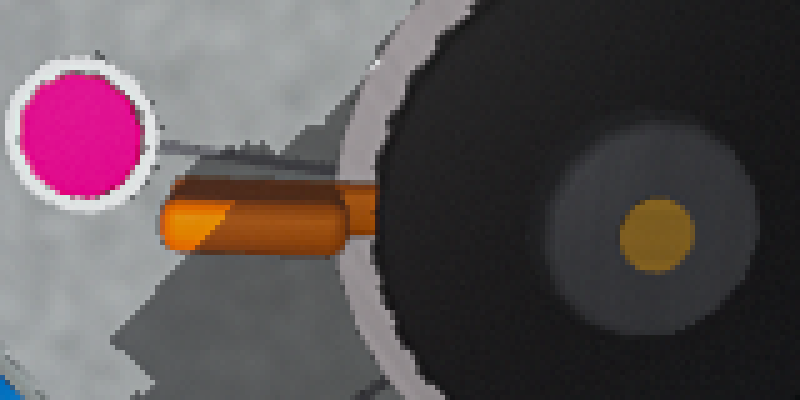

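The crop shows the tab's top face in rows 145–155, which matches 38° rather than 45°. It has not clicked in fully. I'll look once more to see whether it is still moving, then work out the remaining push.

```bash
cat >> h.py <<'E'
O=np.array([.5469,.0565]); YAW=-9.75
def tabangle(im,s):
    """tab angle (deg clockwise from front) from the bright top face at z=.064"""
    h=cv2.cvtColor(im,cv2.COLOR_RGB2HSV); m=cv2.inRange(h,np.array((5,130,120)),np.array((17,255,255)))
    ys,xs=np.nonzero(m); out=[]
    for x,y in zip(xs,ys):
        p=onz('wrist',(x,y),.064,s)[:2]-O
        if .052<np.hypot(*p)<.078: out.append(p)
    p=np.mean(out,0); return len(out),180+YAW-np.degrees(np.arctan2(p[1],p[0]))
def target(phi,off,r=.066):
    s=ctrl.get_state(); th=np.radians(180+YAW-phi); u=np.array([np.cos(th),np.sin(th)]); t=np.array([u[1],-u[0]])
    p=O+r*u-off*t; d=np.r_[p,.055]-s['eef_pos']; return R.from_quat(s['tcp_rot']).inv().apply(d).round(4)
E
python3 - <<'E'
from h import *
s,im=snap('wrist','wrist5.png'); print(tabangle(im,s), tabangle(cv2.imread('pics/wrist4.png')[:,:,::-1].copy(),s))
m=R.from_quat(s['tcp_rot']).as_matrix(); print('tool x dir phi',np.degrees(np.arctan2(m[1,0],m[0,0])))
for a,o in((30,.0155),(37,.0155),(40,.0155),(43,.0155),(45,.0155),(45,.03)): print(a,o,target(a,o))
E
```

```text
(302, np.float64(39.0469157409872)) (291, np.float64(38.33648667437194))
tool x dir phi 42.988573730349536
30 0.0155 [ 0.0208 -0.0047  0.0897]
37 0.0155 [ 0.0288 -0.0072  0.0897]
40 0.0155 [ 0.0322 -0.0079  0.0897]
43 0.0155 [ 0.0357 -0.0084  0.0897]
45 0.0155 [ 0.0381 -0.0087  0.0897]
45 0.03 [ 0.0237 -0.0107  0.0897]
```

>>> {"api": "send_rows", "payload": {"steps": [[0, 0, 0, 0, -1], [0, 0, 0, 0, -1], [0, 0, 0, 0, -1], [0, 0, 0, 0, -1]]}}

```text
time: 4.45
eef_pos: [0.4738, 0.0698, 0.1434]
tcp_rot: [0.93, 0.367, -0.001, -0.0]
contact_force: [-0.5, 0.2, -0.5]
opening: -0.0
finger_force: 0.0
```

```bash
python3 - <<'E'
from h import *
s,im=snap('wrist','wrist6.png'); print(tabangle(im,s),s['eef_pos'])
E
```

```text
(327, np.float64(39.05797031998051)) [0.47380638 0.06976748 0.14341987]
```

The tab is at rest at 39°, short of the chip by friction. I push it a little further, to about 44°.

```bash
python3 - <<'E'
from h import *
for a,o in((37,.0155),(37,.03),(40,.0155),(43,.0155),(45,.0155)): print(a,o,target(a,o))
E
```

```text
37 0.0155 [ 0.0286 -0.0064  0.0886]
37 0.03 [ 0.0141 -0.0063  0.0886]
40 0.0155 [ 0.0321 -0.0071  0.0886]
43 0.0155 [ 0.0356 -0.0077  0.0886]
45 0.0155 [ 0.0379 -0.008   0.0886]
```

>>> {"api": "send_rows", "payload": {"steps": [[0.005, -0.003, 0.045, 0, -1], [0.008, -0.006, 0.08, 0, -1], [0.01, -0.006, 0.088, 0, -1], [0.018, -0.006, 0.088, 0, -1], [0.025, -0.006, 0.088, 0, -1], [0.0286, -0.0065, 0.088, 0, -1], [0.0305, -0.007, 0.088, 2, -1], [0.0325, -0.007, 0.088, 3.5, -1], [0.0345, -0.0075, 0.088, 5, -1], [0.036, -0.008, 0.088, 6.5, -1], [0.037, -0.008, 0.088, 7, -1], [0.037, -0.008, 0.088, 7, -1]]}}

```text
time: 5.7
eef_pos: [0.4958, 0.1007, 0.0564]
tcp_rot: [0.951, 0.309, -0.0, 0.0]
contact_force: [-0.4, -1.5, 0.2]
opening: -0.004
finger_force: 0.4
```

>>> {"api": "send_rows", "payload": {"steps": [[0, 0, 0, 0, -1], [-0.01, 0, 0, 0, -1], [-0.03, 0, 0, 0, -1], [-0.035, 0, -0.04, 0, -1], [-0.035, 0, -0.085, 0, -1], [-0.035, 0, -0.09, 0, -1], [-0.035, 0, -0.09, 0, -1], [-0.035, 0, -0.09, 0, -1], [-0.035, 0, -0.09, 0, -1]]}}

```text
time: 6.6
eef_pos: [0.4661, 0.0802, 0.1442]
tcp_rot: [0.951, 0.309, -0.002, -0.001]
contact_force: [-0.5, -0.0, -0.6]
opening: 0.005
finger_force: 0.0
```

```bash
python3 - <<'E'
from h import *
s,im=snap('wrist','wrist7.png'); print(tabangle(im,s),s['eef_pos'],s['dq'].round(3))
b=blob(im,*COL['magenta'][:2]); p=onz('wrist',b[0],.033,s); print(p,180+YAW-np.degrees(np.arctan2(*(p[:2]-O)[::-1])))
cv2.imwrite('pics/crop7.png',cv2.resize(im[80:200,230:430,::-1],None,fx=4,fy=4,interpolation=cv2.INTER_NEAREST))
E
```

```text
(331, np.float64(45.007712844673534)) [0.4661219  0.08024815 0.14423685] [ 0.001  0.006 -0.005 -0.     0.003  0.001]
[0.4907907  0.13574605 0.033     ] 44.95001516303563
```

View pics/crop7.png

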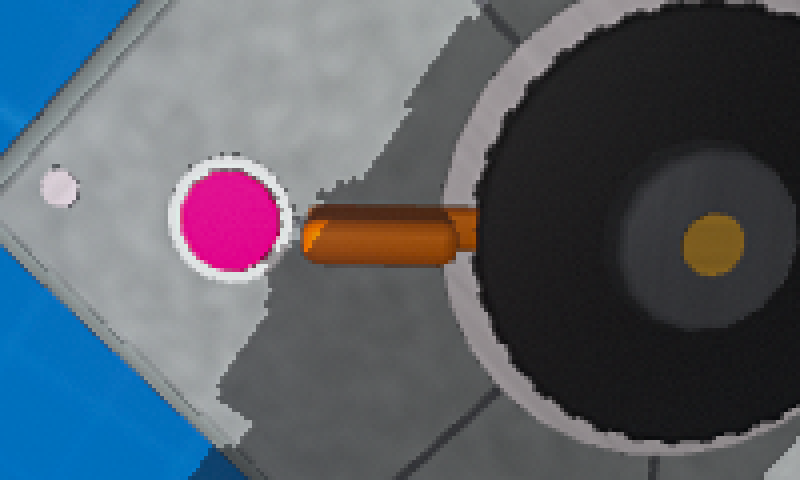

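The crop shows the tab (380,240) pointing straight at the magenta chip (230,220), measured 45.0° against the chip's 44.95°. Next, the button.

```bash
python3 - <<'E'
from h import *
s=ctrl.get_state(); print(R.from_quat(s['tcp_rot']).inv().apply(np.array([.6417,.0956,.085])-s['eef_pos']))
E
```

```text
[0.15114577 0.09084382 0.05863856]
```

>>> {"api": "send_rows", "payload": {"steps": [[0.03, 0.018, 0, 0, -1], [0.06, 0.036, 0, 0, -1], [0.09, 0.054, 0, 0, -1], [0.12, 0.072, 0, 0, -1], [0.145, 0.088, 0, 0, -1], [0.151, 0.091, 0, 0, -1], [0.151, 0.091, 0.03, 0, -1], [0.151, 0.091, 0.059, 0, -1], [0.151, 0.091, 0.059, 0, -1], [0.151, 0.091, 0.059, 0, -1], [0.151, 0.091, 0.059, 0, -1]]}}

```text
time: 7.75
eef_pos: [0.6439, 0.0954, 0.089]
tcp_rot: [0.951, 0.309, 0.001, 0.0]
contact_force: [0.6, -0.0, 0.8]
opening: 0.001
finger_force: 0.0
```

```bash
python3 - <<'E'
from h import *
s,im=snap('wrist'); print(s['eef_pos'],s['contact_force'],tabangle(im,s))
E
```

```text
return _methods._mean(a, axis=axis, dtype=dtype,
  ret = ret.dtype.type(ret / rcount)
Traceback (most recent call last):
  File "h.py", line 33, in tabangle
    p=np.mean(out,0); return len(out),180+YAW-np.degrees(np.arctan2(p[1],p[0]))
                                                                    ~^^^
IndexError: invalid index to scalar variable.
```

The tab is out of view from here, which is fine. I descend to just above the button, then go down in small steps.

>>> {"api": "send_rows", "payload": {"steps": [[-0.001, -0.001, 0.012, 0, -1], [-0.001, -0.001, 0.022, 0, -1], [-0.001, -0.001, 0.026, 0, -1], [-0.001, -0.001, 0.026, 0, -1], [-0.001, -0.001, 0.026, 0, -1]]}}

```text
time: 8.3
eef_pos: [0.6418, 0.0956, 0.0611]
tcp_rot: [0.951, 0.309, -0.0, -0.0]
contact_force: [-0.3, -0.1, 0.7]
opening: 0.001
finger_force: 0.0
```

>>> {"api": "send_rows", "payload": {"steps": [[0, 0, 0.002, 0, -1], [0, 0, 0.004, 0, -1], [0, 0, 0.006, 0, -1], [0, 0, 0.006, 0, -1], [0, 0, 0.006, 0, -1]]}}

```text
time: 8.8
eef_pos: [0.6424, 0.0956, 0.056]
tcp_rot: [0.951, 0.309, 0.001, 0.0]
contact_force: [0.1, -0.2, 3.7]
opening: 0.001
finger_force: 1.8
```

Contact at 3.7 N. I press on in small steps.

>>> {"api": "send_rows", "payload": {"steps": [[0, 0, 0.0015, 0, -1], [0, 0, 0.003, 0, -1], [0, 0, 0.003, 0, -1], [0, 0, 0.003, 0, -1]]}}

```text
time: 9.2
eef_pos: [0.6425, 0.0956, 0.054]
tcp_rot: [0.951, 0.309, 0.0, 0.0]
contact_force: [-2.1, -0.2, 9.5]
opening: 0.0
finger_force: 4.7
```

>>> {"api": "send_rows", "payload": {"steps": [[0, 0, 0.001, 0, -1], [0, 0, 0.002, 0, -1], [0, 0, 0.002, 0, -1], [0, 0, 0.002, 0, -1]]}}

```text
time: 9.6
eef_pos: [0.6425, 0.0956, 0.0539]
tcp_rot: [0.951, 0.309, -0.0, 0.0]
contact_force: [-5.4, -0.9, 16.9]
opening: 0.001
finger_force: 8.4
```

The height stays at 0.0539 while the force rises, so it has bottomed. I lift in steps to confirm the travel from the force profile.

>>> {"api": "send_rows", "payload": {"steps": [[0, 0, -0.005, 0, -1], [0, 0, -0.007, 0, -1], [0, 0, -0.007, 0, -1], [0, 0, -0.007, 0, -1]]}}

```text
time: 10.0
eef_pos: [0.6424, 0.0956, 0.0572]
tcp_rot: [0.951, 0.309, 0.001, 0.0]
contact_force: [1.5, -0.4, 3.0]
opening: -0.001
finger_force: 1.5
```

>>> {"api": "send_rows", "payload": {"steps": [[0, 0, -0.0015, 0, -1], [0, 0, -0.0015, 0, -1], [0, 0, -0.0015, 0, -1]]}}

```text
time: 10.3
eef_pos: [0.6418, 0.0956, 0.0585]
tcp_rot: [0.951, 0.309, -0.0, -0.0]
contact_force: [2.0, -0.2, 2.1]
opening: -0.001
finger_force: 1.1
```

>>> {"api": "send_rows", "payload": {"steps": [[0, 0, -0.0015, 0, -1], [0, 0, -0.0015, 0, -1], [0, 0, -0.0015, 0, -1]]}}

```text
time: 10.6
eef_pos: [0.6414, 0.0956, 0.0599]
tcp_rot: [0.951, 0.309, -0.001, -0.0]
contact_force: [0.5, -0.1, 1.8]
opening: 0.003
finger_force: 0.7
```

The force profile matches: about 1.4 N still at 0.0599, and about 5 N bottomed at 0.054, 6 mm of travel. I retreat and verify.

>>> {"api": "send_rows", "payload": {"steps": [[0, 0, -0.02, 0, -1], [0, 0, -0.06, 0, -1], [-0.04, -0.02, -0.09, 0, -1], [-0.08, -0.045, -0.1, 0, -1], [-0.12, -0.07, -0.1, 0, -1], [-0.15, -0.09, -0.1, 0, -1], [-0.15, -0.09, -0.1, 0, -1], [-0.15, -0.09, -0.1, 0, -1], [-0.15, -0.09, -0.1, 0, -1], [-0.15, -0.09, -0.1, 0, -1]]}}

```text
time: 11.6
eef_pos: [0.4688, 0.0802, 0.1605]
tcp_rot: [0.951, 0.309, 0.0, 0.0]
contact_force: [0.7, -0.4, -0.2]
opening: -0.002
finger_force: 0.0
```

```bash
python3 - <<'E'
from h import *
s,im=snap('wrist','wrist8.png'); print(s['eef_pos'],s['contact_force'],tabangle(im,s))
E
```

```text
[0.46876186 0.08016019 0.16054836] [ 0.67780558 -0.36770513 -0.21359815] (288, np.float64(45.19291875059284))
```

View pics/wrist8.png

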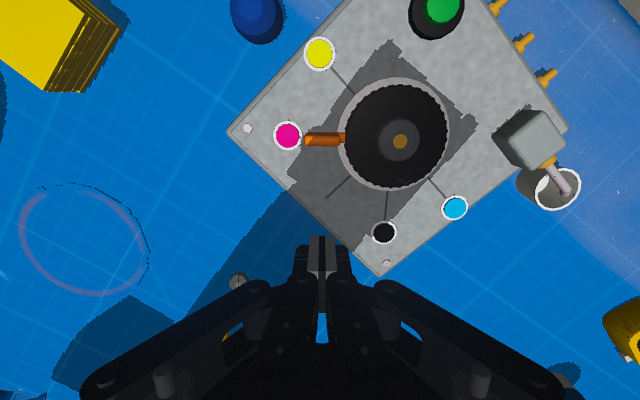

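The tab (325,139) points at the magenta chip (287,135) at 45.2°, the button (440,8) is up, and the cup and magnet are in place. I hand the job in.

```bash
python3 -c "
from plant import ctrl
print(ctrl.sign_off())"
```

```text
the job is handed in; nothing more can be done
None
```

The tab was pushed round to the magenta chip (45.2° measured, chip at 45°), the green button was then pressed fully down and let up, and the job is handed in; the sign-off gave no verdict.

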